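Seal the blue lid along its row of snaps

TASK

Seal the tub with the blue lid: with closed fingertips, start on the orange snap next to the yellow tab and run along the row to its other end, gently pressing each snap fully down in turn, one after the other. Do not grip, lift or shove the tub, do not lean hard on it, leave everything else alone, and finish with the hand clear.

Things in the scene. Friction and masses are not known exactly. Their poses are not given: they have to be found in the camera images.
- tub: Clear food tub with a BLUE lid, the one to seal; loose, about 2 kg. 150 mm (x) by 220 mm (y), lid 158 x 228 mm, flat lid top 90 mm above the table. Origin at the centre of its underside, z up. Five orange snaps run along its -x long side at x = -55 mm, y = -80 to 80 mm. A flat yellow tab sticks out of the lid at the row's first (-y) end.
- lid (a joint): How far the blue lid is pressed down on its soft gasket, m: 0 at rest, 0.008 at most. It yields about 1 mm for every 3 N and springs back.
- snap1_top (a point): Centre of the top of orange snap 1 of 5 (1 is at the yellow tab); moves with the snap. Each snap is 16 mm across the row and 32 mm along it: an 8 mm flat top with a 12 mm slope at either end, so a finger can glide from one to the next; pitch 40 mm. Up, it stands 4.5 mm above the lid; fully pressed, 1 mm.
- snap2_top (a point): Centre of the top of orange snap 2 of 5 (1 is at the yellow tab); moves with the snap. Same shape as snap 1.
- snap3_top (a point): Centre of the top of orange snap 3 of 5 (1 is at the yellow tab); moves with the snap. Same shape as snap 1.
- snap4_top (a point): Centre of the top of orange snap 4 of 5 (1 is at the yellow tab); moves with the snap. Same shape as snap 1.
- snap5_top (a point): Centre of the top of orange snap 5 of 5 (1 is at the yellow tab); moves with the snap. Same shape as snap 1.
- snap1 (a joint): How far snap 1 is pressed into the lid, m: 0 up (starts at 0 to 0.001), 0.0035 fully down. It yields at about 1.5 N and stays where it is left.
- snap2 (a joint): How far snap 2 is pressed into the lid, m: 0 up (starts at 0 to 0.001), 0.0035 fully down. As snap 1.
- snap3 (a joint): How far snap 3 is pressed into the lid, m: 0 up (starts at 0 to 0.001), 0.0035 fully down. As snap 1.
- snap4 (a joint): How far snap 4 is pressed into the lid, m: 0 up (starts at 0 to 0.001), 0.0035 fully down. As snap 1.
- snap5 (a joint): How far snap 5 is pressed into the lid, m: 0 up (starts at 0 to 0.001), 0.0035 fully down. As snap 1.
- sealed_tub: Bystander: same tub with a GREEN lid without snaps, already sealed, full, loose; 150 x 220 x 90 mm, origin under its centre. Leave alone.
- shaker: Bystander: small glass jar with red cap, 40 mm wide, 85 mm tall, loose, stands upright between the tubs; origin under its centre.
- bowl: Bystander: white bowl with orange rim, 254 mm wide, 92 mm tall, loose; origin under its centre.
- block: Bystander: grey-brown food block 60 x 70 x 35 mm on the white cutting board, loose; origin under its centre.
- knife: Bystander: kitchen knife on the cutting board, about 240 mm long along its y, loose; origin at its middle, underside.
- mug: Bystander: blue mug, 80 mm wide, 90 mm tall, loose; origin under its centre.
- soy_bottle: Bystander: amber bottle with red cap, 60 mm wide, 180 mm tall, loose; origin under its centre.

How it is judged:
By the outcome, as a careful person would: the job done as asked, in the order asked, and still so for the second after the job is handed in, with the robot touching nothing.
It also fails if it takes over 42 s, if anything falls off the work surface, if the arm or the gripper's body presses on something with over 40 N, if the wrist force passes 120 N, or if a joint passes its speed limit or range.

ROBOT

A 6-joint arm with a two-finger parallel gripper is mounted at the origin on the work surface. World frame = base frame: x ahead of the robot, y to its left, z up, the work surface at z = 0. Lengths are in m, angles in rad, forces in N, time in s.
With the tool pointing down it reaches from about 0.3 to 0.85 m from the base axis. Payload 5.4 kg.
Tool frame: the origin (TCP) lies on the centre line of the jaws, within the pads' length; the fingertips stand 11 mm ahead of it and the grasp point (between the pads) lies 8 mm behind it (ctrl.tip_extent is the distance from the TCP to the fingertips, in m); z points along the fingers, y is the line along which they close (so a half turn about z gives the same grasp; the last joint's range is limited). The gripper opens to 85 mm and grips with 20 to 120 N. Pads are 22 mm wide; open, the fingers measure 114 mm over their backs; the gripper's body (76 mm by 85 mm) begins 54 mm behind the grasp point. The pads swing forward as they close: fully open they stand 13 mm farther back than shut.
Start: joints at [0.907, 0.158, 1.597, -0, 1.386, -0.21], TCP at [0.252, 0.517, 0.242] pointing down, gripper open.
Joint ranges: [-2.91, 2.91], [-0.94, 2.29], [0.18, 2.7], [-1.29, 4.43], [0.17, 2.64], [-3, 3]. Speed limits (rad/s): [2.57, 2.57, 3.14, 3.14, 3.14, 3.14].

INTERFACE

Orientations are given as [roll, pitch, yaw] about the fixed x, y, z axes, in that order (R = Rz(yaw) Ry(pitch) Rx(roll)).
In Python, from workcell import ctrl gives the robot as it stands.
- The arm moves only by the tool step_arm, never from a script. Its argument "moves" is a list of rows, each a list of 3 entries, a list of its own where there are three numbers: the shift along the world's x, y, z in cm, then the turn about the world's z in rad, then the closure, from 0 (fully open) to 1 (shut). In form: [[[dx, dy, dz], roll, jaw], ...]. A call has 1 to 20 rows; each row shifts and turns the commanded pose from where the row before left it; what a row does not reach is not made up. A row lasts 1/8 s, in which the tool goes at most 62.5 mm and 10.7 degrees, less where a joint would pass 70% of its speed; a pose out of reach is approached as far as the arm can. A call is refused whole if a number of a shift passes 6.25 or a number of a turn 0.188, either way. A call with a gripper value outside its range is refused whole. The fingers move at their own pace and stop on an object; "squeeze" is the grip in N (left out, the last holds). Time passes only in rows, so rows that do not move let the fingers close. It gives the time, the measured TCP pose, the force, the opening and the grip force at its end, in the units of the state.
- ctrl.sense(): the state, without advancing time (a new reading comes with each control period).
- ctrl.grab_frame(name): name is "scene" or "side" or "wrist"; returns (picture, depth): 420x560x3 uint8, red, green, blue; 420x560 float32, m along the optical axis (not along the pixel's ray), 0 where there is no reading.
- ctrl.camera_model(name): a dict with "fx", "fy", "cx", "cy" (pixels), "extrinsics" (4x4, takes a point from camera to world coordinates). Camera axes: x right, y down, z forward; pixel columns grow to the right and rows downward; lengths in m; the calibration is good to about 2 mm. The wrist camera is an equidistant fisheye: a pixel r from the principal point sees the ray r / f radians off the axis. A picture is of the moment at which its call begins: read the wrist's pose just before it. camera_model takes no time and is no camera call; for the wrist camera it gives the pose at the moment of the call.
- ctrl.close_job(): hands the job in; it is judged then, once.
The state is a dict: "clock": time; "qpos": joint angles; "dq": joint speeds; "effort": joint torques, N m; "ee_pos": TCP position; "tool_rot": TCP orientation; "ft_force": force on the tool from outside, world axes, zero at the start; "torque": the same for the moment, N m; "opening": opening from 0.0 (shut) to 1.0 (fully open); "gripper_force": force on a finger pad.
Only numpy, scipy, OpenCV 4.12 (cv2) and the standard library are available. Lean on these libraries where they do the work, as an engineer would, in place of code of your own. Each camera call takes 0.05 s, during which the arm holds its last target. There are 200 camera calls.

## Working session

There is one attempt and no reset: what is moved stays moved. The work goes in short steps, Python scripts to look and compute and a tool call to move; the robot and the scene stay as the last step left them, time stands still between calls to the robot, and variables do not carry over. Pictures are saved under pics/ and viewed, at most 10 in all, crops included, and the job is handed in when it is done.

Besides the shell and the picture viewer there is one more tool, called after ">>>" by a JSON object that holds its "api" and its "payload". step_arm: Moves the arm, as the interface text tells. Its arguments: {"type":"object","properties":{"moves":{"type":"array"},"squeeze":{"type":"number"}},"required":["moves"]}

```bash
mkdir -p pics; cat > h.py <<'E'
import numpy as np,cv2
from workcell import ctrl
def grab(n):
    m=ctrl.camera_model(n); p,d=ctrl.grab_frame(n); return p,d,m
def pts(m,d,us,vs):
    z=d[vs,us]; P=np.stack([(us-m['cx'])/m['fx']*z,(vs-m['cy'])/m['fy']*z,z,np.ones_like(z)])
    return (np.array(m['extrinsics'])@P)[:3].T
def plane(m,u,v,h):
    E=np.array(m['extrinsics']); r=E[:3,:3]@np.array([(u-m['cx'])/m['fx'],(v-m['cy'])/m['fy'],1]); o=E[:3,3]
    return o+r*(h-o[2])/r[2]
E
python3 - <<'E'
from h import *
for n in("scene","side"):
    p,d,m=grab(n); cv2.imwrite(f'pics/{n}.png',p[:,:,::-1]); np.savez(n,p=p,d=d); print(n,np.round(m['extrinsics'],3).tolist(),m['fx'])
s=ctrl.sense(); print(s,ctrl.tip_extent)
E
```

```text
scene [[-0.648, 0.427, -0.631, 1.347], [0.762, 0.366, -0.534, 0.659], [0.003, -0.827, -0.562, 0.757], [0.0, 0.0, 0.0, 1.0]] 431.7692074023746
side [[0.843, -0.306, 0.442, 0.035], [-0.538, -0.477, 0.695, -0.844], [-0.002, -0.824, -0.567, 0.817], [0.0, 0.0, 0.0, 1.0]] 460.28276991593424
{'clock': 0.1, 'qpos': array([ 9.06869612e-01,  1.59007867e-01,  1.59808126e+00,  4.85417911e-06,
        1.38621476e+00, -2.10118740e-01]), 'dq': array([ 0.00107745,  0.00062779, -0.00265535,  0.00085199, -0.00126323,
        0.00041951]), 'effort': array([-8.44937258e-04, -3.96991503e+01, -3.32337856e+01, -3.32503359e-04,
        4.18961572e-03, -5.67971856e-07]), 'ee_pos': array([0.25177731, 0.51637212, 0.24141562]), 'tool_rot': array([-3.13992005e+00, -3.61588381e-04,  2.68778348e+00]), 'ft_force': array([-0.32188804, -0.15985364, -0.24629637]), 'torque': array([ 0.02413444, -0.00258678,  0.02825268]), 'gripper_force': 0.0, 'opening': 0.9979837229579853} 0.011
```

View pics/scene.png

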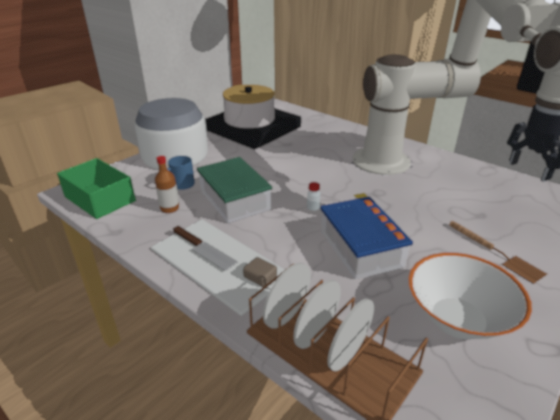

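View pics/side.png

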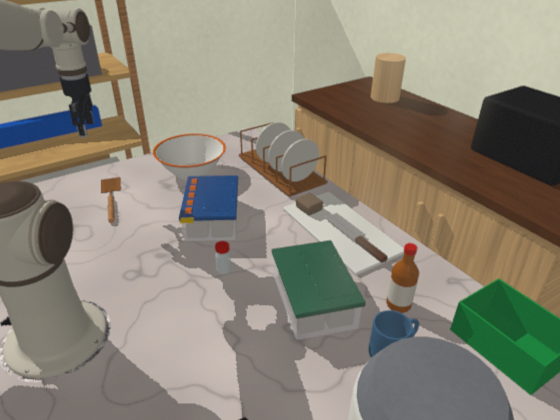

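The scene view shows the blue lid around (365,228), with the orange snaps from (367,203) to (400,238) and the yellow tab at (362,196). In the side view the snaps run from (190,212) up to (193,183), with the tab at (187,219).

```bash
python3 - <<'E'
from h import *
for n in("scene","side"):
    f=np.load(n+'.npz');p,d=f['p'],f['d'];m=ctrl.camera_model(n)
    hsv=cv2.cvtColor(p,cv2.COLOR_RGB2HSV)
    for name,lo,hi in(("blue",(105,140,50),(125,255,255)),("orange",(4,140,140),(16,255,255)),("yellow",(19,130,110),(34,255,255))):
        k=cv2.inRange(hsv,lo,hi); box=np.zeros_like(k)
        if n=="scene": box[180:275,310:420]=255
        else: box[170:245,172:250]=255
        k&=box
        nn,l,st,c=cv2.connectedComponentsWithStats(k)
        for i in range(1,nn):
            if st[i,4]<5: continue
            vs,us=np.where(l==i); P=pts(m,d,us,vs)
            print(n,name,st[i,4],c[i].round(1),np.median(P,0).round(4),plane(m,*c[i],.0935 if name=="orange" else .09).round(4))
            if name=="blue" and st[i,4]>500:
                cc=np.array([us,vs],np.float32).T
                W=np.array([plane(m,u,v,.09)[:2] for u,v in cc],np.float32); print(cv2.minAreaRect(W))
E
```

```text
scene blue 2423 [361.3 227.9] [0.5277 0.2303 0.0905] [0.5286 0.2291 0.09  ]
((0.5097477436065674, 0.2235320806503296), (0.22404436767101288, 0.15106645226478577), 59.78437423706055)
scene orange 16 [368.2 202.4] [0.4166 0.1817 0.0932] [0.4164 0.1814 0.0935]
scene orange 15 [375.1 210.3] [0.4365 0.2156 0.0922] [0.4384 0.2165 0.0935]
scene orange 19 [382.8 217.9] [0.4562 0.2508 0.0925] [0.457  0.251  0.0935]
scene orange 21 [390.6 226.3] [0.4784 0.2858 0.0931] [0.4772 0.2855 0.0935]
scene orange 24 [399.  235.2] [0.4964 0.3203 0.0924] [0.4973 0.3202 0.0935]
scene orange 33 [414.  268.3] [0.5849 0.4051 0.0919] [0.5873 0.406  0.0935]
scene yellow 13 [360.3 195.5] [0.3937 0.1419 0.0893] [0.3945 0.1422 0.09  ]
side blue 1682 [215.8 198.7] [0.5018 0.1879 0.0928] [0.5033 0.1922 0.09  ]
((0.5059362649917603, 0.20730239152908325), (0.2325950711965561, 0.12698957324028015), 59.51427459716797)
side blue 30 [184.1 202.5] [0.4134 0.2162 0.0925] [0.4173 0.2235 0.09  ]
side orange 19 [193.9 180.4] [0.4908 0.3144 0.0957] [0.4913 0.3167 0.0935]
side orange 21 [192.4 187.5] [0.4681 0.277  0.0959] [0.4699 0.281  0.0935]
side orange 20 [191.  194.5] [0.4486 0.2444 0.0954] [0.4499 0.247  0.0935]
side orange 25 [189.6 202.1] [0.4278 0.2105 0.0951] [0.4296 0.2119 0.0935]
side orange 25 [188.2 209.8] [0.4092 0.1759 0.0948] [0.41   0.1775 0.0935]
side yellow 64 [186.3 220. ] [0.3869 0.1388 0.0908] [0.3871 0.1399 0.09  ]
```

>>> {"api": "step_arm", "payload": {"moves": [[[1.6, -3.4, -0.5], -0.0074, 1], [[1.6, -3.4, -0.5], -0.0074, 1], [[1.6, -3.4, -0.5], -0.0074, 1], [[1.6, -3.4, -0.5], -0.0074, 1], [[1.6, -3.4, -0.5], -0.0074, 1], [[1.6, -3.4, -0.5], -0.0074, 1], [[1.6, -3.4, -0.5], -0.0074, 1], [[1.6, -3.4, -0.5], -0.0074, 1], [[1.6, -3.4, -0.5], -0.0074, 1], [[1.6, -3.4, -0.5], -0.0074, 1], [[0, 0, 0], 0, 1], [[0, 0, 0], 0, 1], [[0, 0, 0], 0, 1]], "squeeze": 20}}

```text
clock: 1.72
ee_pos: [0.4117, 0.1776, 0.1923]
tool_rot: [3.141, -0.0, 2.615]
ft_force: [-0.4, 0.3, 0.1]
opening: 0.003
gripper_force: 0.0
```

```bash
python3 - <<'E'
from h import *
s=ctrl.sense(); print(s['ee_pos'],s['tool_rot'],s['ft_force'],s['opening'],s['clock'])
p,d,m=grab("wrist"); cv2.imwrite('pics/w1.png',p[:,:,::-1]); np.savez('w1',p=p,d=d,E=m['extrinsics']); print(m)
hsv=cv2.cvtColor(p,cv2.COLOR_RGB2HSV); E=np.array(m['extrinsics'])
k=cv2.inRange(hsv,(4,140,120),(16,255,255)); nn,l,st,c=cv2.connectedComponentsWithStats(k)
for i in range(1,nn):
    if st[i,4]<25: continue
    u,v=c[i]; a=np.array([(u-m['cx'])/m['fx'],(v-m['cy'])/m['fy']]); r=np.hypot(*a)
    ray=E[:3,:3]@np.r_[a/r*np.sin(r),np.cos(r)]; o=E[:3,3]
    print(st[i,4],c[i].round(1),(o+ray*(.0935-o[2])/ray[2]).round(4), d[int(v),int(u)])
E
```

```text
[0.41168289 0.17757627 0.19232068] [ 3.14146147e+00 -2.02499198e-04  2.61516844e+00] [-0.39030092  0.34611037  0.08785882] 0.002961570996589487 1.725
{'fx': 325.19226210127806, 'fy': 325.19226210127806, 'cx': 281.46038275256416, 'cy': 211.29200514030995, 'extrinsics': array([[ 5.02420435e-01,  8.33225167e-01,  2.30888558e-01,
         3.53803881e-01],
       [ 8.64623426e-01, -4.84234947e-01, -1.33950912e-01,
         2.12146142e-01],
       [ 1.93037615e-04,  2.66931332e-01, -9.63715532e-01,
         3.23008639e-01],
       [ 0.00000000e+00,  0.00000000e+00,  0.00000000e+00,
         1.00000000e+00]])}
540 [553.8 203.4] [0.5337 0.4109 0.0935] 0.2394988
800 [283.5 213. ] [0.4106 0.1809 0.0935] 0.23933634
738 [336.2 212.9] [0.4303 0.2147 0.0935] 0.23938875
679 [386.4 212.8] [0.4499 0.2486 0.0935] 0.23844928
651 [431.6 213.3] [0.4699 0.2821 0.0935] 0.23911747
523 [471.4 213.3] [0.4896 0.3158 0.0935] 0.23874132
103 [523.2 330.6] [0.663  0.3436 0.0935] 0.36648962
94 [548.9 332.3] [0.7008 0.3824 0.0935] 0.36946028
66 [528.2 378.4] [0.7666 0.3451 0.0935] 0.39817753
```

View pics/w1.png

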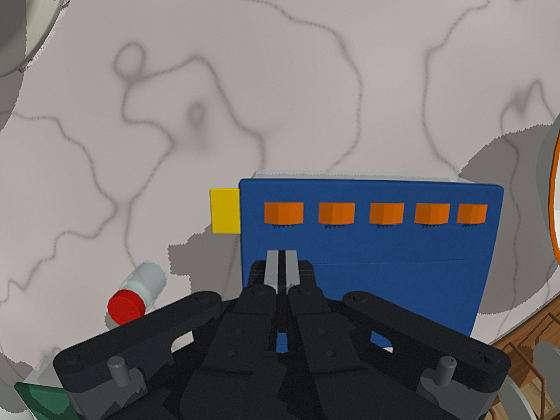

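The wrist view shows the snaps in one level row from (283,213) to (471,213), with the tab at (225,210) beside snap 1. That agrees with the other cameras to within a few mm, so I'm descending over snap 1.

>>> {"api": "step_arm", "payload": {"moves": [[[-0.06, 0.2, -2.0], 0, 1], [[0, 0, -2.0], 0, 1], [[0, 0, -2.0], 0, 1], [[0, 0, -1.5], 0, 1], [[0, 0, -0.5], 0, 1], [[0, 0, 0], 0, 1], [[0, 0, 0], 0, 1]]}}

```text
clock: 2.65
ee_pos: [0.4121, 0.1789, 0.1131]
tool_rot: [3.141, 0.001, 2.614]
ft_force: [-0.0, 0.0, 1.2]
opening: 0.003
gripper_force: 0.0
```

>>> {"api": "step_arm", "payload": {"moves": [[[0, 0, -0.2], 0, 1], [[0, 0, -0.2], 0, 1], [[0, 0, 0], 0, 1], [[0, 0, 0], 0, 1]]}}

```text
clock: 3.15
ee_pos: [0.4115, 0.1788, 0.1083]
tool_rot: [3.142, -0.0, 2.614]
ft_force: [0.5, -0.2, -0.1]
opening: -0.004
gripper_force: 0.0
```

>>> {"api": "step_arm", "payload": {"moves": [[[0, 0, -0.2], 0, 1], [[0, 0, -0.2], 0, 1], [[0, 0, 0], 0, 1], [[0, 0, 0], 0, 1]]}}

```text
clock: 3.65
ee_pos: [0.4115, 0.1788, 0.1044]
tool_rot: [3.142, 0.0, 2.614]
ft_force: [0.4, 0.0, 0.6]
opening: -0.003
gripper_force: 0.3
```

>>> {"api": "step_arm", "payload": {"moves": [[[0, 0, -0.15], 0, 1], [[0, 0, 0], 0, 1], [[0, 0, 0], 0, 1]]}}

```text
clock: 4.03
ee_pos: [0.4115, 0.1788, 0.1029]
tool_rot: [3.141, 0.0, 2.614]
ft_force: [0.0, -1.0, 1.1]
opening: 0.001
gripper_force: 0.5
```

>>> {"api": "step_arm", "payload": {"moves": [[[0, 0, -0.15], 0, 1], [[0, 0, 0], 0, 1], [[0, 0, 0], 0, 1]]}}

```text
clock: 4.4
ee_pos: [0.4116, 0.1788, 0.1014]
tool_rot: [3.141, 0.0, 2.614]
ft_force: [-0.5, 0.3, 1.5]
opening: 0.001
gripper_force: 1.2
```

>>> {"api": "step_arm", "payload": {"moves": [[[0, 0, -0.1], 0, 1], [[0, 0, 0], 0, 1], [[0, 0, 0], 0, 1]]}}

```text
clock: 4.78
ee_pos: [0.4116, 0.1788, 0.1005]
tool_rot: [3.141, 0.0, 2.614]
ft_force: [-2.7, -0.8, 4.6]
opening: -0.003
gripper_force: 2.5
```

>>> {"api": "step_arm", "payload": {"moves": [[[0, 0, -0.05], 0, 1], [[0, 0, 0], 0, 1], [[0, 0, 0], 0, 1]]}}

```text
clock: 5.15
ee_pos: [0.4116, 0.1788, 0.1]
tool_rot: [3.142, 0.0, 2.614]
ft_force: [-1.4, -0.3, 5.7]
opening: -0.003
gripper_force: 3.0
```

>>> {"api": "step_arm", "payload": {"moves": [[[0, 0, 0.5], 0, 1], [[0, 0, 0.45], 0, 1], [[0.7, 1.2, 0], 0, 1], [[0.7, 1.2, 0], 0, 1], [[0.62, 1.1, 0], 0, 1], [[0, 0, 0], 0, 1], [[0, 0, -0.3], 0, 1], [[0, 0, -0.2], 0, 1], [[0, 0, -0.15], 0, 1], [[0, 0, -0.1], 0, 1], [[0, 0, -0.1], 0, 1], [[0, 0, 0], 0, 1], [[0, 0, 0], 0, 1]]}}

```text
clock: 6.78
ee_pos: [0.4315, 0.2137, 0.1008]
tool_rot: [-3.141, -0.0, 2.614]
ft_force: [-3.4, -0.8, 2.9]
opening: -0.002
gripper_force: 2.0
```

>>> {"api": "step_arm", "payload": {"moves": [[[0, 0, -0.08], 0, 1], [[0, 0, 0], 0, 1], [[0, 0, 0], 0, 1]]}}

```text
clock: 7.15
ee_pos: [0.4315, 0.2137, 0.1002]
tool_rot: [-3.141, -0.0, 2.614]
ft_force: [-3.9, -1.7, 5.8]
opening: 0.0
gripper_force: 2.9
```

>>> {"api": "step_arm", "payload": {"moves": [[[0, 0, 0.5], 0, 1], [[0, 0, 0.45], 0, 1], [[0, 0, 0], 0, 1], [[0, 0, 0], 0, 1]]}}

```text
clock: 7.65
ee_pos: [0.4317, 0.2138, 0.1094]
tool_rot: [3.141, 0.0, 2.614]
ft_force: [0.0, -0.1, -0.4]
opening: 0.001
gripper_force: 0.0
```

```bash
cat > look.py <<'E'
from h import *
import sys
print(ctrl.sense()['ee_pos'],ctrl.sense()['ft_force'])
p,d,m=grab("wrist"); cv2.imwrite(f'pics/{sys.argv[1]}.png',p[:,:,::-1])
hsv=cv2.cvtColor(p,cv2.COLOR_RGB2HSV); E=np.array(m['extrinsics'])
k=cv2.inRange(hsv,(4,140,120),(16,255,255)); nn,l,st,c=cv2.connectedComponentsWithStats(k)
for i in range(1,nn):
    if st[i,4]<25 or abs(c[i][1]-213)>60: continue
    u,v=c[i]
    a=np.array([(u-m['cx'])/m['fx'],(v-m['cy'])/m['fy']]); r=np.hypot(*a)
    z=np.median(d[l==i])
    ray=E[:3,:3]@np.r_[a/r*np.sin(r),np.cos(r)]; o=E[:3,3]
    vs,us=np.where(l==i); zs=[]
    for u2,v2 in zip(us,vs):
        b=np.array([(u2-m['cx'])/m['fx'],(v2-m['cy'])/m['fy']]); q=np.hypot(*b)
        zs.append((o+E[:3,:3]@np.r_[b/q*np.tan(q),1]*d[v2,u2])[2])
    print(st[i],c[i].round(1),(o+ray*(.0935-o[2])/ray[2]).round(4),'ztop',np.percentile(zs,[50,90]).round(4))
E
python3 look.py w2
```

```text
[0.43171426 0.21377594 0.10943033] [ 0.0183358  -0.11263921 -0.38893973]
[ 464  239   44   30 1038] [485.3 253.5] [0.4888 0.3156 0.0935] ztop [0.0918 0.0935]
[191 243  27  30 709] [204.1 257.2] [0.4101 0.1826 0.0935] ztop [0.0898 0.0907]
[ 333  243   53   32 1532] [358.4 258.4] [0.4496 0.249  0.0935] ztop [0.0916 0.0931]
[ 402  242   53   31 1433] [427.6 256.5] [0.4692 0.2821 0.0935] ztop [0.092  0.0937]
[269 244  26   6 155] [281.6 246.5] [0.4243 0.2191 0.0935] ztop [0.0897 0.0905]
```

View pics/w2.png

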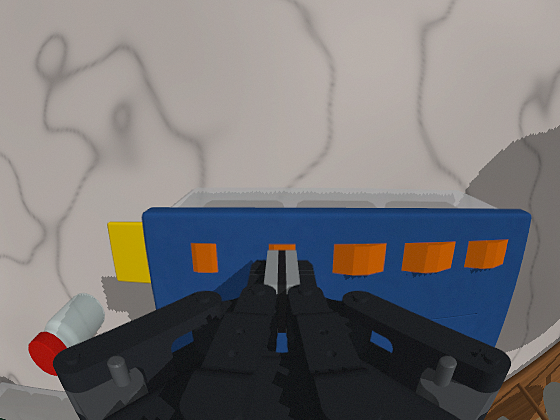

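Snaps 1 (204,257) and 2 (282,246) are now low and small. Snaps 3 to 5, at (358,258), (428,256) and (485,253), still stand up, and the tub hasn't moved. Next is snap 3.

>>> {"api": "step_arm", "payload": {"moves": [[[0.7, 1.2, 0], 0, 1], [[0.7, 1.2, 0], 0, 1], [[0.62, 1.05, 0], 0, 1], [[0, 0, 0], 0, 1], [[0, 0, -0.3], 0, 1], [[0, 0, -0.2], 0, 1], [[0, 0, -0.15], 0, 1], [[0, 0, -0.1], 0, 1], [[0, 0, -0.1], 0, 1], [[0, 0, -0.08], 0, 1], [[0, 0, 0], 0, 1], [[0, 0, 0], 0, 1]]}}

```text
clock: 9.2
ee_pos: [0.4517, 0.2482, 0.1004]
tool_rot: [-3.141, -0.0, 2.614]
ft_force: [-2.9, -2.1, 5.5]
opening: -0.001
gripper_force: 2.6
```

>>> {"api": "step_arm", "payload": {"moves": [[[0, 0, 0.5], 0, 1], [[0, 0, 0.45], 0, 1], [[0.7, 1.2, 0], 0, 1], [[0.7, 1.2, 0], 0, 1], [[0.62, 1.05, 0], 0, 1], [[0, 0, 0], 0, 1], [[0, 0, -0.3], 0, 1], [[0, 0, -0.2], 0, 1], [[0, 0, -0.15], 0, 1], [[0, 0, -0.1], 0, 1], [[0, 0, -0.1], 0, 1], [[0, 0, -0.1], 0, 1], [[0, 0, 0], 0, 1], [[0, 0, 0], 0, 1]]}}

```text
clock: 10.95
ee_pos: [0.4719, 0.2827, 0.1004]
tool_rot: [-3.141, -0.0, 2.614]
ft_force: [-3.8, -1.5, 5.3]
opening: 0.002
gripper_force: 2.5
```

>>> {"api": "step_arm", "payload": {"moves": [[[0, 0, 0.5], 0, 1], [[0, 0, 0.45], 0, 1], [[0.7, 1.2, 0], 0, 1], [[0.7, 1.2, 0], 0, 1], [[0.62, 1.05, 0], 0, 1], [[0, 0, 0], 0, 1], [[0, 0, -0.3], 0, 1], [[0, 0, -0.2], 0, 1], [[0, 0, -0.15], 0, 1], [[0, 0, -0.1], 0, 1], [[0, 0, -0.1], 0, 1], [[0, 0, -0.1], 0, 1], [[0, 0, 0], 0, 1], [[0, 0, 0], 0, 1]]}}

```text
clock: 12.7
ee_pos: [0.4921, 0.3171, 0.1005]
tool_rot: [-3.141, -0.0, 2.614]
ft_force: [-2.7, -1.2, 4.7]
opening: -0.002
gripper_force: 2.5
```

Every press reached about 5 N at the bottomed depth. I'm lifting clear and backing off toward the robot for a final check.

>>> {"api": "step_arm", "payload": {"moves": [[[0, 0, 1], 0, 1], [[0, 0, 2], 0, 1], [[0, 0, 3], 0, 1], [[0, 0, 3], 0, 1], [[-2, -1, 1], 0, 1], [[-3, 0, 0], 0, 1], [[-3, 0, 0], 0, 1], [[-2, 0, 0], 0, 1], [[0, 0, 0], 0, 1], [[0, 0, 0], 0, 1]]}}

```text
clock: 13.95
ee_pos: [0.3933, 0.3075, 0.2012]
tool_rot: [3.14, 0.001, 2.614]
ft_force: [0.8, -0.6, 0.7]
opening: 0.003
gripper_force: 0.0
```

```bash
sed -i 's/abs(c\[i\]\[1\]-213)>60/0/' look.py; python3 look.py w3
```

```text
[0.39330483 0.30745721 0.20121303] [ 0.76611924 -0.6303072   0.6916945 ]
[296   2  22   7  39] [305.2   4.3] [0.2653 0.4034 0.0935] ztop [0.0167 0.0182]
[257   9  26   8  36] [268.6  12.1] [0.2577 0.3769 0.0935] ztop [0.0162 0.018 ]
[ 448  130  112  219 2458] [491.  252.5] [0.5257 0.4576 0.0935] ztop [0.0907 0.0917]
[161 289  15  16 181] [167.9 296.1] [0.4093 0.1836 0.0935] ztop [0.0898 0.0907]
```

View pics/w3.png

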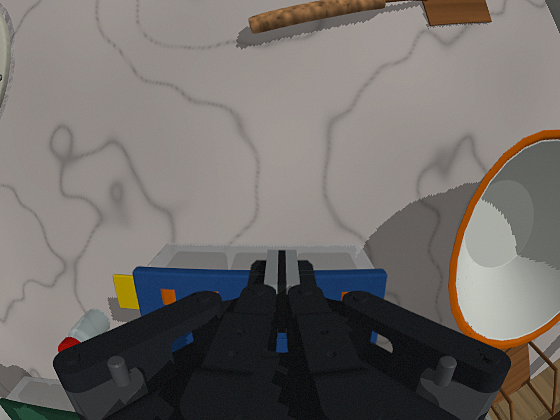

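Here the hand hides most of the row; only snap 1 at (168,296) is visible. I'll move the hand across to uncover it.

>>> {"api": "step_arm", "payload": {"moves": [[[2.5, -2.1, 0], 0, 1], [[2.5, -2.1, 0], 0, 1], [[2.5, -2.1, 0], 0, 1], [[2.5, -2.1, 0], 0, 1], [[0, 0, 0], 0, 1], [[0, 0, 0], 0, 1]]}}

```text
clock: 14.75
ee_pos: [0.4923, 0.2234, 0.2001]
tool_rot: [-3.141, -0.001, 2.613]
ft_force: [0.2, -0.7, 1.7]
opening: 0.002
gripper_force: 0.0
```

```bash
python3 look.py w4
```

```text
[0.49233524 0.22335708 0.20005694] [ 0.2468321  -0.72680059  1.74667234]
[ 489    9   71  239 2342] [514.8 125.2] [0.5265 0.4394 0.0935] ztop [0.0908 0.0919]
[221 139  18  22 358] [229.9 149.2] [0.4314 0.2161 0.0935] ztop [0.0899 0.0909]
[275 139  18  21 378] [283.5 149. ] [0.4514 0.2499 0.0935] ztop [0.0899 0.0908]
[171 141  17  21 328] [178.8 150.8] [0.4116 0.182  0.0935] ztop [0.0899 0.0908]
[328 140  18  21 357] [336.6 149.9] [0.4713 0.2835 0.0935] ztop [0.0898 0.0907]
[379 141  17  21 322] [387.2 151.4] [0.491  0.3174 0.0935] ztop [0.0899 0.0909]
[ 451  251  109  100 1225] [506.7 297. ] [0.6868 0.3787 0.0935] ztop [0.0166 0.0178]
[530 262  30  59 929] [549.4 291.6] [0.7244 0.4383 0.0935] ztop [0.017  0.0178]
[487 292  38  39 381] [506.3 311.6] [0.7061 0.3747 0.0935] ztop [0.017  0.0178]
[510 299  47  42 901] [534.3 319. ] [0.749  0.4113 0.0935] ztop [0.0169 0.0177]
[463 324  15  11  84] [470.8 329.5] [0.698  0.3293 0.0935] ztop [0.0168 0.0178]
[504 345  10  32  68] [509.2 359.7] [0.7893 0.3682 0.0935] ztop [0.0177 0.112 ]
```

View pics/w4.png

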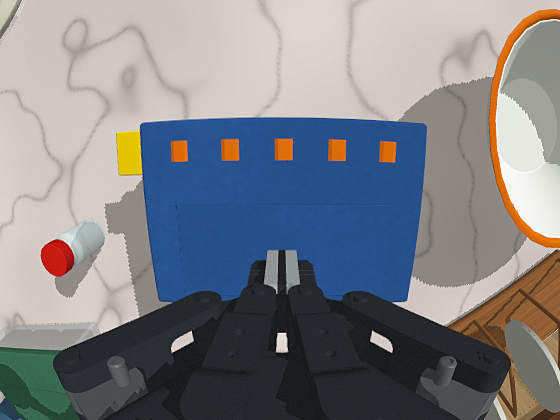

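All five snaps, from (179,151) to (387,151), now look the same size and sit about 1 mm above the lid. The tub hasn't moved and the hand is about 10 cm above it, so I'm handing in.

```bash
python3 -c "
from workcell import ctrl
print(ctrl.close_job())"
```

```text
the job is handed in; nothing more can be done
None
```

I pressed all five snaps fully down in order from the yellow tab, at about 5–6 N each; the final view shows the tub in place and the hand clear, and I handed the job in at about 15 s.

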